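# Tighten the turnbuckle that clamps a tube rack on a bench shaker

### The arm

A 7-joint arm with a two-finger parallel gripper is mounted at the origin on the work surface. World frame = base frame: x ahead of the robot, y to its left, z up, the work surface at z = 0. Lengths are in m, angles in rad, forces in N, time in s.
With the tool pointing down it reaches from about 0.4 to 0.85 m from the base axis. Payload 6.9 kg.
Tool frame: the origin (TCP) lies midway between the tips of the shut fingers; the grasp point (between the pads) lies behind it (ctrl.pinch_z is the z of the grasp point in the tool frame, in m); z points along the fingers, y is the direction in which the jaws open and shut (so a half turn about z gives the same grasp; the last joint's range is limited). The gripper opens to 85 mm and grips with 20 to 120 N. Pads are 22 mm wide; open, the fingers measure 114 mm over their backs; the gripper's body (76 mm by 85 mm) begins 54 mm behind the grasp point. The pads swing forward as they close: fully open they stand 13 mm farther back than shut.
Start: joints at [1.409, 0.507, -0.238, 1.5, 0.126, 1.149, -0.155], TCP at [0.165, -0.603, 0.231] pointing down, gripper open.
Joint ranges: [-3.08, 3.08], [-0.24, 2.05], [-1.43, 1.35], [0, 2.5], [-1.52, 4.66], [0.17, 1.96], [-2.89, 2.89]. Speed limits (rad/s): [2.39, 2.39, 3.14, 3.14, 3.14, 3.14, 3.14].

### API

Orientations are given as a unit quaternion [w, x, y, z].
In Python, from station import ctrl, get_state, vision, ticket, models gives the robot as it stands. Calls block until the motion is done:
- ctrl.movep(position, orientation): joint-space move of the TCP to a pose.
- ctrl.movel(position, frame=None, max_speed=0.15): straight line of the TCP; frame=None keeps the orientation; max_speed is the mean speed in m/s.
- ctrl.set_joints(angles): joint-space move.
- ctrl.ungrasp() and ctrl.close_gripper(force=None): open the fingers fully, or close them until they stop; force is the grip in N (None keeps the last).
- ctrl.pause(seconds).
- ctrl.ik(position, orientation): joint angles nearest the present ones, or None.
- get_state(): the state.
- vision.grab_frame(name): name is "scene" or "top" or "wrist"; returns (picture, depth): 384x512x3 uint8, blue, green, red; 384x512 float32, m along the optical axis (not along the pixel's ray), 0 where there is no reading.
- vision.camera_info(name): a dict with "mtx" (3x3 intrinsics, pixels), "R" (3x3) and "t" (3): a world point X has camera coordinates R X + t; the wrist camera has in their place "hand_eye" (4x4, takes a point from camera to tool coordinates, whose origin is the TCP and whose axes are the flange's). Camera axes: x right, y down, z forward; pixel columns grow to the right and rows downward; lengths in m; the calibration is good to about 2 mm. A picture is of the moment at which its call begins: read the wrist's pose just before it. camera_info takes no time and is no camera call.
A pose or a line that the arm cannot do raises ctrl.Unreachable and nothing moves.
- ticket.close_job(): hands the job in, once; it reports no verdict.
Trained networks look in the newest picture that a camera, given by its name, has taken for a name from the list of things; names that differ only in an ending like _2 or _b are one class to them, and where a whole thing is asked for, a point or a joint stands for the part that bears it (a point fixed in the world has none). Each returns a list of dicts, best first, with "p" (0 to 1); they miss things now and then, are a little off and sometimes report something else, mostly with a low value. They report only what shows in the picture. A call takes as long as a camera call. They do not tell look-alikes from the thing itself.
- models.recognise(camera, target): "point" ([column, row] in pixels, amid what is visible of it).
- models.masks_of(camera, target): "mask" (384x512 bool, what is visible of it) and "point" ([column, row] in pixels, amid what is visible of it).
The state is a dict: "time": time; "qpos": joint angles; "qd": joint speeds; "tau": joint torques, N m; "tcp_pos": TCP position; "eef_rot": TCP orientation; "contact_force": force on the tool from outside, world axes, zero at the start; "wrist_torque": the same for the moment, N m; "width": finger opening in m.
Only numpy, scipy, OpenCV 4.12 (cv2) and the standard library are available. Lean on these libraries where they do the work, as an engineer would, in place of code of your own. Each camera call takes 0.05 s, during which the arm holds its last target. There are 200 camera calls.

### The job

Two identical bench shakers stand on the table, and one of them carries a rack of sample tubes loose between its two clamp bars. On that shaker, swing the lever of the turnbuckle body up and right over towards the rack, as far as it goes, so that both bars draw in together and hold the rack upright between them. Leave the lever of the empty shaker alone, and let go when you are done.

Things in the scene. Friction and masses are not known exactly. Their poses are not given: they have to be found in the camera images.
- loaded_axis (a point): Middle of the level turnbuckle on the fixed shaker with the rack, 90 mm above the table; does not turn. x: level, towards the rack; y: along the turnbuckle; z: up. Platform 262 (x) by 236 mm, top 30 mm below, centre 75 mm along x. Bars lie along x, tops 12 mm above this point, inner faces at y = +-67.5 mm open, +-55.7 drawn in. Steel body 74 mm long, 29 across, with a lever at its middle.
- loaded_sleeve (a joint): Turn of that body, rad. Its lever, 10 mm thick and square to the axis, ends in a black 20 mm ball centred 80 mm from the axis. At 0 it leans 0.65 rad from upright away from the rack, 0.65 is upright, at 1.3 it leans 0.65 towards the rack, at its stop. Starts at 0 to 0.3. Stays where left (0.12 N m, about 2 N at the ball). Each bar moves in 9.1 mm per rad.
- rack_mid (a point): Centre, half-way up, of the loose grey tube rack, 80 (x) by 110 (y) by 50 mm tall, 0.25 to 0.5 kg, on the loaded shaker's platform between the bars, about 150 mm from loaded_axis along its x. Its capped tubes are fixed in it and rise to 92 mm above the platform. The bars push it to the middle as they close.
- spare_sleeve (a joint): Turn of the turnbuckle body of the other, empty shaker (same shape and values; starts at 0 to 0.3 rad). To be left as it is.
Mind the look-alikes: they are no part of the job. There is more than one size of the part that bears rack_mid; the job needs the smallest.

How it is judged:
At the end, for the whole second after the job is handed in: The loaded shaker's turnbuckle rests within 0.18 rad of its stop at 1.3 rad, both bars drawn in; the rack stands upright (within 0.1 rad), within 10 mm of the middle between the bars and 120 to 180 mm from loaded_axis along x; the empty shaker's turnbuckle is below 0.5 rad (value of joint loaded_sleeve above 1.12 rad and velocity of joint loaded_sleeve below 0.1 rad/s and x of rack_mid in the frame of loaded_axis between 0.12 and 0.18 m and y of rack_mid in the frame of loaded_axis between -0.01 and 0.01 m and angle between rack_mid's own z axis and vertical below 0.1 rad and value of joint spare_sleeve below 0.5 rad); the robot touches nothing.
It fails at once if the empty shaker's turnbuckle is turned (beyond 0.5 rad) (value of joint spare_sleeve above 0.5 rad).
It fails at once if the rack is tipped by more than 0.3 rad (angle between rack_mid's own z axis and vertical above 0.3 rad).
It also fails if it takes over 32 s, if anything falls off the work surface, if the arm or the gripper's body presses on something with over 40 N, if the wrist force passes 120 N, or if a joint passes its speed limit or range.

## Working session

There is one attempt and no reset: what is moved stays moved. The work goes in short steps, each a Python script; the robot and the scene stay as the last script left them, time stands still between calls to the robot, and variables do not carry over. Pictures are saved under pics/ and viewed, about 8 in all and at most 12, crops included, and the job is handed in when it is done.

```bash
ls; mkdir -p pics; python3 - <<'E'
from station import ctrl,get_state,vision,models
import cv2,numpy as np
ims=[]
for c in("scene","top"):
    im,d=vision.grab_frame(c); cv2.imwrite(f"pics/{c}0.png",im); np.save(f"pics/{c}0.npy",d)
    for t in("rack_mid","loaded_sleeve","spare_sleeve"):
        print(c,t,[(np.round(r["point"]).tolist(),round(r["p"],2)) for r in models.recognise(c,t)])
    i=vision.camera_info(c); print(np.round(i["mtx"],1).tolist(),np.round(-i["R"].T@i["t"],3),np.round(i["R"],2).tolist())
    ims.append(im)
s=get_state();print(s["time"],s["tcp_pos"],s["eef_rot"],s["width"],ctrl.pinch_z)
cv2.imwrite("pics/both0.png",cv2.resize(np.vstack(ims),None,fx=.78,fy=.78) if 0 else np.vstack(ims)[:, :])
E
```

```text
pics
scene rack_mid [([154.0, 177.0], 0.71)]
scene loaded_sleeve [([205.0, 154.0], 0.72)]
scene spare_sleeve [([320.0, 243.0], 0.71)]
[[466.6, 0.0, 252.8], [0.0, 466.6, 195.7], [0.0, 0.0, 1.0]] [1.178 0.665 0.767] [[-0.72, 0.69, 0.0], [0.4, 0.43, -0.81], [-0.56, -0.58, -0.59]]
top rack_mid [([334.0, 122.0], 0.96), ([311.0, 265.0], 0.94), ([215.0, 255.0], 0.75)]
top loaded_sleeve [([352.0, 182.0], 0.56)]
top spare_sleeve [([153.0, 175.0], 0.59)]
[[354.4, 0.0, 260.0], [0.0, 354.4, 186.5], [0.0, 0.0, 1.0]] [ 0.334 -0.006  0.928] [[-0.09, -1.0, -0.0], [-0.97, 0.09, -0.22], [0.21, -0.02, -0.98]]
0.4 [ 0.16470828 -0.60281758  0.23113977] [-1.53967927e-04  9.91118788e-01  1.32979412e-01 -1.94463476e-05] 0.08530786462378474 -0.0187
```

```bash
python3 - <<'E'
import cv2,numpy as np
a=cv2.imread("pics/scene0.png");b=cv2.imread("pics/top0.png")
cv2.imwrite("pics/v1.png",cv2.resize(a,(800,600)));cv2.imwrite("pics/v2.png",cv2.resize(b,(800,600)))
E
```

```text
(no output)
```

View pics/v1.png

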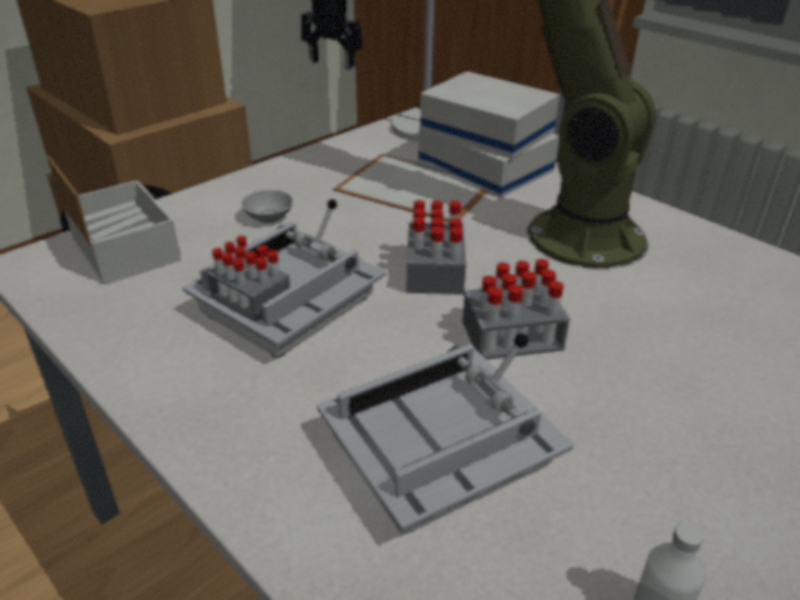

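View pics/v2.png

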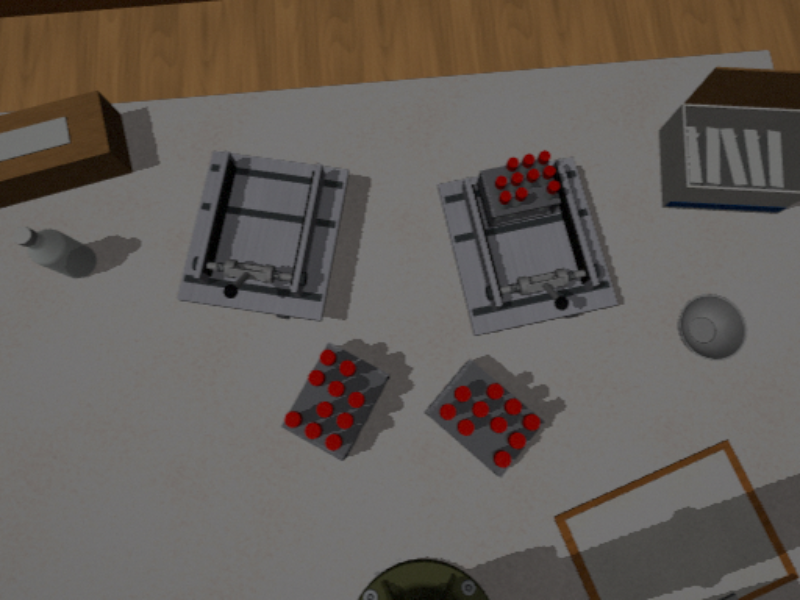

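The scene view (v1) shows the loaded shaker at about (285,285) with its lever ball at (332,204). The empty shaker is at (445,435), ball (520,340). In the top view (v2) the loaded shaker is at (530,245), ball (561,303), and the empty one is at (265,235), ball (231,291).

There are three racks in v2: (520,188) on the shaker, and (335,400) and (485,415) on the table. The one between the bars is the one meant, because it is the smallest and it stands on the platform.

```bash
cat > h.py <<'E'
import numpy as np,cv2
from station import ctrl,get_state,vision,models
def cloud(c,d):
    i=vision.camera_info(c);K=i["mtx"];v,u=np.mgrid[:384,:512]
    P=np.stack([(u-K[0,2])*d/K[0,0],(v-K[1,2])*d/K[1,1],d],-1)
    W=(P-i["t"])@i["R"]; W[d<=0]=np.nan; return W
def tri(a,b,ca="scene",cb="top"):
    Ps=[]
    for c in(ca,cb):
        i=vision.camera_info(c);Ps.append(i["mtx"]@np.c_[i["R"],i["t"]])
    X=cv2.triangulatePoints(Ps[0],Ps[1],np.float32(a).reshape(2,1),np.float32(b).reshape(2,1))[:,0];X=X[:3]/X[3]
    e=[np.round((lambda p:p[:2]/p[2])(P@np.r_[X,1])-q,1) for P,q in zip(Ps,(a,b))]
    return X,e
def black(im,c,r=10):
    x,y=map(int,c);g=im[y-r:y+r,x-r:x+r].max(2);m=(g<g.min()+18).astype(np.uint8)
    n,l,s,ce=cv2.connectedComponentsWithStats(m);k=1+s[1:,4].argmax();return ce[k]+[x-r,y-r],s[k,4]
E
python3 - <<'E'
from h import *
ims={c:cv2.imread(f"pics/{c}0.png") for c in("scene","top")};W={c:cloud(c,np.load(f"pics/{c}0.npy")) for c in ims}
for n,a,b in(("loaded",(332*.64,204*.64),(561*.64,303*.64)),("spare",(520*.64,340*.64),(231*.64,291*.64))):
    A,na=black(ims["scene"],a);B,nb=black(ims["top"],b)
    X,e=tri(A,B);print(n,A.round(1),na,B.round(1),nb,X.round(4),[list(q) for q in e])
# loaded shaker platform
for c in("top","scene"):
    w=W[c].reshape(-1,3)
    print(c,"table z",np.nanmedian(w[(abs(w[:,2])<.02)][:,2]))
    ctr=W["top"][157,339,:2]
    near=w[np.hypot(*(w[:,:2]-ctr).T)<.2]
    for lo,hi in((.052,.068),(.094,.106)):
        s=near[(near[:,2]>lo)&(near[:,2]<hi)]
        r=cv2.minAreaRect(s[:,:2].astype(np.float32)*1000);print(c,lo,len(s),np.median(s[:,2]).round(4),r)
out=cv2.resize(ims["top"][90:220,270:410],None,fx=4,fy=4,interpolation=cv2.INTER_CUBIC)
cv2.imwrite("pics/v3.png",np.clip(out*1.6,0,255))
E
```

```text
loaded [212.  130.5] 12 [358.9 193.5] 47 [ 0.4691 -0.2379  0.1523] [[np.float64(0.1), np.float64(0.0)], [np.float64(0.1), np.float64(-0.2)]]
spare [333.  217.8] 38 [147.2 185.7] 53 [0.5293 0.2319 0.1536] [[np.float64(0.1), np.float64(0.0)], [np.float64(0.2), np.float64(-0.1)]]
top table z 0.00043449756828291654
top 0.052 5595 0.0603 ((589.911865234375, -223.12344360351562), (263.249267578125, 236.5354461669922), 7.007646560668945)
top 0.094 1414 0.1008 ((597.75048828125, -222.24497985839844), (216.75929260253906, 177.5149383544922), 6.9895148277282715)
scene table z -0.00014288321090667584
scene 0.052 2393 0.0599 ((592.7586669921875, -222.25318908691406), (265.9314880371094, 240.82046508789062), 7.0185699462890625)
scene 0.094 823 0.1003 ((603.1929931640625, -220.15045166015625), (219.12374877929688, 177.3466339111328), 6.794744968414307)[ WARN:0@0.942] global loadsave.cpp:1063 imwrite_ Unsupported depth image for selected encoder is fallbacked to CV_8U.
```

View pics/v3.png

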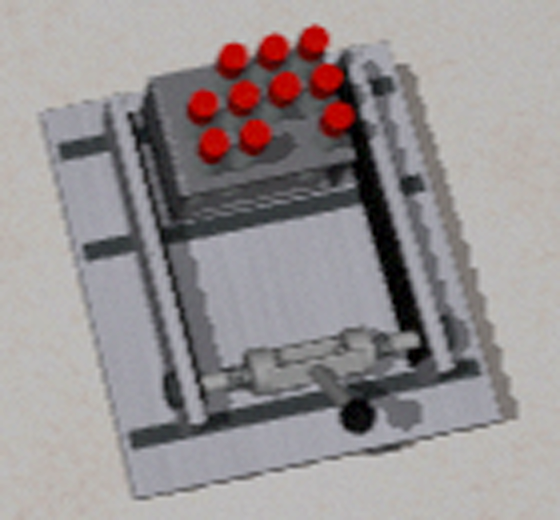

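The triangulated ball is at (0.469,-0.238,0.152). In the axis frame that is (-48,0,+62) mm, so the lever is at about 0 rad. The platform measures 263x236 mm with its top at 60 mm, which matches the text. The crop (v3) confirms the small rack between the bars and the ball at (358,414). I'll push the ball along its arc with closed fingers.

```bash
cat >> h.py <<'E'
yaw=np.deg2rad(7.0);ex=np.array([np.cos(yaw),np.sin(yaw),0]);ey=np.array([-ex[1],ex[0],0])
AX=np.array([.5911,-.2227,.09])-.075*ex
Q=[0,np.cos(yaw/2),np.sin(yaw/2),0]
def w(x,y,z): return AX+x*ex+y*ey+[0,0,z]
E
python3 - <<'E'
from h import *
ctrl.close_gripper()
p=get_state()["tcp_pos"]
ctrl.movel([p[0],p[1],.30],max_speed=.3)
ctrl.movep(w(-.095,0,.19),Q)
s=get_state();print(s["time"],s["tcp_pos"],s["eef_rot"],s["width"],w(-.095,0,.19))
ctrl.movel(w(-.095,0,.057))
s=get_state();print(s["time"],s["tcp_pos"],s["contact_force"])
im,d=vision.grab_frame("scene");im2,_=vision.grab_frame("top")
cv2.imwrite("pics/v4.png",np.hstack([cv2.resize(im[70:240,100:300],(400,340)),cv2.resize(im2[90:260,260:460],(400,340))]))
E
```

```text
3.1667 [ 0.42197471 -0.24457824  0.27977531] [ 7.33670709e-05  9.98184919e-01  6.02230493e-02 -2.14877979e-04] -0.00030004636206165555 [ 0.42236715 -0.24341779  0.28      ]
4.2 [ 0.42285516 -0.24371849  0.14765392] [-0.44336931  0.02937221 -0.37571261]
```

View pics/v4.png

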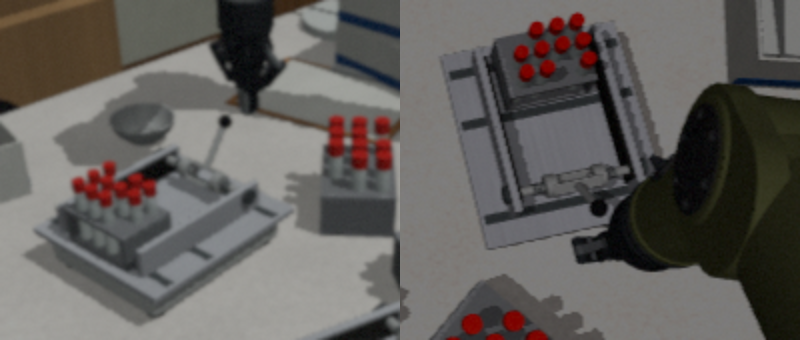

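The fingers are behind the ball: tip at (248,105) and ball at (225,121) in the left half of v4. Now the push along the arc.

```bash
python3 - <<'E'
from h import *
for phi in list(np.arange(-.65,.4,.13))+list(np.arange(.42,.66,.04)):
    bx,bz=.08*np.sin(phi),.08*np.cos(phi)
    ctrl.movel(w(bx-.021,0,bz-.007),max_speed=.08)
    s=get_state();f=s["contact_force"];print(round(phi,2),round(s["time"],2),"fx %.1f fy %.1f fz %.1f"%(f@ex,f@ey,f[2]),np.round((s["tcp_pos"]-AX)@ex,4))
    if np.linalg.norm(f)>20: break
im,d=vision.grab_frame("scene");im2,_=vision.grab_frame("top")
cv2.imwrite("pics/v5.png",np.hstack([cv2.resize(im[70:240,100:300],(400,340)),cv2.resize(im2[90:260,260:460],(400,340))]))
E
```

```text
-0.65 4.77 fx -0.4 fy -0.6 fz -0.8 -0.0688
-0.52 5.05 fx -0.6 fy 0.1 fz 1.2 -0.0606
-0.39 5.33 fx 0.6 fy -0.8 fz -0.3 -0.0509
-0.26 5.62 fx 0.4 fy -0.4 fz 0.1 -0.041
-0.13 5.9 fx -0.2 fy -0.1 fz -0.1 -0.0308
0.0 6.18 fx 0.1 fy 0.6 fz 0.9 -0.0204
0.13 6.47 fx -0.6 fy -0.6 fz 0.6 -0.01
0.26 6.75 fx 0.5 fy 0.2 fz 0.5 0.0002
0.39 7.03 fx -0.1 fy 0.2 fz -0.7 0.01
0.42 7.28 fx -0.5 fy 0.2 fz 0.2 0.0118
0.46 7.53 fx -0.9 fy 0.5 fz -0.8 0.0147
0.5 7.78 fx -0.0 fy -0.0 fz 0.2 0.0176
0.54 8.03 fx 0.1 fy -0.1 fz -0.5 0.0204
0.58 8.28 fx -0.3 fy -0.1 fz 0.6 0.0231
0.62 8.53 fx 1.0 fy 0.4 fz -0.9 0.0257
0.66 8.78 fx 0.3 fy 0.2 fz 0.5 0.0283
```

View pics/v5.png

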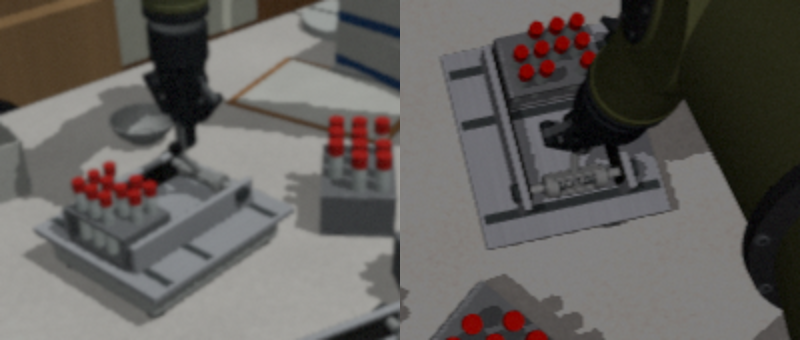

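The lever has swung over: in the left half of v5 it runs from (225,180) to (178,152), and the near bar has drawn in. I'll press on gently until the stop is felt, then back off and check.

```bash
python3 - <<'E'
from h import *
s0=get_state()["contact_force"]
for k in range(1,9):
    ctrl.movel(w(.0283+.0015*k,0,.0562-.0006*k),max_speed=.03)
    s=get_state();f=s["contact_force"];print(k,round(s["time"],2),"fx %.1f fz %.1f"%(f@ex,f[2]))
    if np.linalg.norm(f)>7: break
ctrl.movel(w(-.02,0,.062),max_speed=.15)
ctrl.movel(w(-.06,0,.19),max_speed=.25)
ctrl.movep(w(-.16,-.12,.25),Q)
print(get_state()["time"])
im,d=vision.grab_frame("scene");im2,d2=vision.grab_frame("top")
cv2.imwrite("pics/scene1.png",im);cv2.imwrite("pics/top1.png",im2)
cv2.imwrite("pics/v6.png",np.hstack([cv2.resize(im[80:250,100:300],(400,340)),cv2.resize(im2[90:260,260:460],(400,340))]))
for c,dd in(("top",d2),("scene",d)):
    P=(cloud(c,dd)-AX).reshape(-1,3);P=np.c_[P@ex,P@ey,P[:,2]]
    rk=P[(P[:,0]>.08)&(P[:,0]<.22)&(abs(P[:,1])<.053)&(P[:,2]>.014)&(P[:,2]<.026)]
    b=P[(P[:,0]>-.01)&(P[:,0]<.09)&(abs(P[:,1])<.1)&(abs(P[:,1])>.045)&(P[:,2]>.004)&(P[:,2]<.018)]
    print(c,"rack x",np.nanpercentile(rk[:,0],[1,99]).round(4),"bars y",[np.percentile(q,[2,98]).round(4) for q in(b[b[:,1]<0,1],b[b[:,1]>0,1]) if len(q)])
E
```

```text
1 9.13 fx -4.3 fz 3.2
2 9.38 fx -9.9 fz 9.8
11.2667
top rack x [0.1112 0.1906] bars y [array([-0.0753, -0.0484]), array([0.0496, 0.0756])]
scene rack x [0.1159 0.1951] bars y [array([-0.0754, -0.0499]), array([0.0488, 0.0782])]
```

View pics/v6.png

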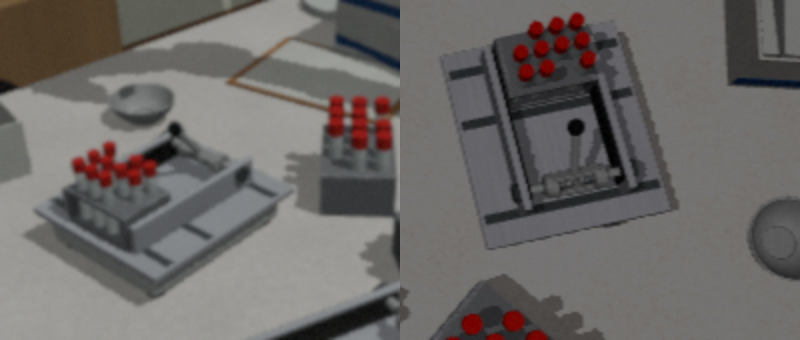

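The stop was felt at about 14 N. In v6 the ball lies towards the rack, at (175,129) in the left half and (576,127) in the right, and the rack sits upright between the bars. I'll triangulate the ball for its angle, then hand in.

```bash
python3 - <<'E'
from h import *
from station import ticket
a=cv2.imread("pics/scene1.png");b=cv2.imread("pics/top1.png")
A,na=black(a,(188,144),8);B,nb=black(b,(348,153),8);X,e=tri(A,B);d=X-AX
th=.65+np.arctan2(d@ex,d[2]);print(A,na,B,nb,"ball",(d@ex).round(4),(d@ey).round(4),d[2].round(4),"theta",th.round(3),e)
S,_=black(b,(147,186),8);print("spare ball top px",S)
s=get_state();print(s["time"],s["contact_force"].round(1) if hasattr(s["contact_force"],"round") else s["contact_force"])
if th>1.18: ticket.close_job();print("handed in")
E
```

```text
[187.     144.5625] 16 [347.34042553 153.29787234] 47 ball 0.0482 0.0002 0.0606 theta 1.321 [array([0., 0.]), array([ 0., -0.])]
spare ball top px [147.21568627 185.66666667]
11.3667 [ 0.3 -0.1 -0.3]
the job is handed in; nothing more can be done
handed in
```

I swung the loaded shaker's lever over to its stop by pushing the ball along its arc with closed fingers. I then backed the arm clear and handed the job in at about 11.4 s.

Last checks:
- **Lever:** the ball triangulates to about 1.32 rad, against a stop at 1.3. The stop was felt at about 14 N.
- **Rack:** its centre is at x ≈ 151 mm from the top camera and 155 mm from the scene camera. It looks upright between the drawn-in bars. I did not measure its tilt or how well it is centred. My bar-position measurement was too coarse to confirm the 55.7 mm inner faces, so the bars being in rests on the lever angle and the picture.
- **Empty shaker:** its lever ball did not move in the top view.
- **Contact:** the force on the tool reads about zero.

No check failed or disagreed beyond those few millimetres between the cameras.

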